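# Fit the missing shelf bracket and lay the shelf board

## Robot

A 7-joint arm with a two-finger parallel gripper is mounted at the origin on a cart in front of the work surface, level with it; the furniture and walls round the work are solid. World frame = base frame: x ahead of the robot, y to its left, z up, the work surface at z = 0. Lengths are in m, angles in rad, forces in N, time in s.
With the tool pointing down it reaches from about 0.35 to 0.9 m from the base axis. Payload 19.9 kg.
Tool frame: the origin (TCP) lies midway between the tips of the shut fingers; the grasp point (between the pads) lies 19 mm behind it; z points along the fingers, y is the line along which they close (so a half turn about z gives the same grasp; the last joint's range is limited). The gripper opens to 85 mm and grips with 20 to 120 N. Pads are 22 mm wide; open, the fingers measure 114 mm over their backs; the gripper's body (76 mm by 85 mm) begins 54 mm behind the grasp point. The pads swing forward as they close: fully open they stand 13 mm farther back than shut.
Start: joints at [-1.252, 0.417, -0.01, 1.614, 0.005, 1.111, -0.053], TCP at [0.221, 0.585, 0.196] pointing down, gripper open.
Joint ranges: [-2.81, 2.81], [-0.39, 2.02], [-1.27, 1.25], [0.06, 2.57], [-1.19, 4.33], [0.19, 2], [-2.82, 2.82]. Speed limits (rad/s): [1.89, 1.89, 2.39, 2.39, 3.01, 3.01, 3.01].

## Interface

Orientations are given as [roll, pitch, yaw] about the fixed x, y, z axes, in that order (R = Rz(yaw) Ry(pitch) Rx(roll)).
In Python, from rig import bot gives the robot as it stands.
- The arm moves only by the tool play_rows, never from a script. Its arguments are lists of equal length, an entry for each row: "translation": the shift along the tool's x, y, z scaled (see below), a list of three; "yaw": the turn about the tool's z scaled (see below). In form: {"translation": [[x, y, z], ...], "yaw": [yaw, ...]}. A call has 1 to 8 rows; each row is the pose to reach, as a shift and turn from the pose commanded when the call began, along the tool's axes at that moment; what a row does not reach only later rows make up. The controller multiplies each number of a shift by 400 mm and each number of a turn by 60 degrees. A row lasts 1/10 s, in which the tool goes at most 50 mm and 8.59 degrees, less where a joint would pass 70% of its speed; a pose out of reach is approached as far as the arm can. A call with a number of a shift or a turn outside -1 to 1 is refused whole. A call with a gripper value outside its range is refused whole. "jaw" is the closure, from 0 (fully open) to 1 (shut), set as the call begins (left out, the last holds). The fingers move at their own pace and stop on an object; "force" is the grip in N (left out, the last holds). Time passes only in rows, so rows that repeat a pose let the fingers close. It gives the time, the measured TCP pose, the force, the opening and the grip force at its end, in the units of the state.
- bot.observe(): the state, without advancing time (a new reading comes with each control period).
- bot.camera(name): name is "scene" or "top"; returns the picture (480x640x3 uint8, blue, green, red); there is no depth.
- bot.camera_info(name): a dict with "mtx" (3x3 intrinsics, pixels), "T" (4x4, takes a point from camera to world coordinates). Camera axes: x right, y up, looking along -z (the intrinsics and any distortion apply to the point x, -y, -z); pixel columns grow to the right and rows downward; lengths in m; the calibration is good to about 2 mm. A picture is of the moment at which its call begins. camera_info takes no time and is no camera call.
- bot.hand_in(): hands the job in; it is judged then, once.
The state is a dict: "t": time; "joint_positions": joint angles; "joint_velocities": joint speeds; "tau": joint torques, N m; "eef_pos": TCP position; "tool_rot": TCP orientation; "ft_force": force on the tool from outside, world axes, zero at the start; "torque": the same for the moment, N m; "grip_width": finger opening in m; "gripper_force": force on a finger pad.
Only numpy, scipy, OpenCV 4.12 (cv2) and the standard library are available. Lean on these libraries where they do the work, as an engineer would, in place of code of your own. Each camera call takes 0.05 s, during which the arm holds its last target. There are 200 camera calls.

## Task

The little bench shelf lacks one of its two brackets. Hook the loose bracket into the empty slotted upright, in the slots on either side of its sprung catch so that it is level with the bracket already fitted, and press it right down until the catch snaps out over its plate. Then lay the pine board flat across both brackets, about centred and between their plates and tip stops, and leave the other things on the bench where they are.

Things in the scene. Friction and masses are not known exactly. Their poses are not given: they have to be found in the camera images.
- stand: Bench shelf stand, fixed: plywood base 240 mm wide, 18 mm thick, x -50 to +55 mm; two slotted steel uprights on it at y = +85 and -85 mm (either may be the empty one), tops 176 mm above the bench; low timber rail behind, top at 85 mm. Origin on the bench below the midpoint between the uprights' front faces; +x into the uprights (brackets project to -x), y along their row, z up.
- upright_empty: The upright without bracket, fixed: steel channel 44 mm wide, front wall 4 mm thick, hollow for 16 mm behind its front face. Origin at its foot (18 mm above the bench) in the front face's plane, axes as the stand's. Slots 10.5 mm wide at y = +11 and -11 mm; use the topmost pair, edges 142 and 170 mm above the bench (the lower pairs, at 40 mm pitch, have no catch).
- home (a point): Point on the empty upright's front face, 94 mm above the bench, where the loose bracket's origin lies when it is home. Axes as the stand's. To enter the slots hold the bracket 18 mm (15 to 21) above home, move to +x until its plate meets the face, then go down. Let go before it is pressed down, it hangs on the catch 8 to 9 mm above home, nodding by 2 degrees.
- catch (a joint): Sprung catch of the empty upright, a dark steel nose 8 mm wide midway between its topmost slots. 0 = fully out (4 mm proud of the front face), grows (m) as it is pressed into the upright, to 0.0065. Spring 2.1 N at 0, 4.5 N when flush. The strap on the bracket's plate, coming down, pushes it back by its upper slope (5 to 15 N down, least near the plate) until it snaps out above the strap.
- catch_tip (a point): Lower front edge of the catch's nose, 153 mm above the bench when the catch is out. The underside is flat, the slope above it is 45 degrees.
- bracket: Loose grey steel bracket, about 0.25 kg, standing on its underside. Origin: underside, middle of its plate's rear face; +x towards the hooks, arm to -x, z up. Arm: tube 20 mm wide, 34 mm high, x -5 to -105 mm; tip stop at its end 5 mm thick, 8 mm above the arm. Plate 34 mm wide, 5 thick, 58 high; window 14 mm wide, 5 to 22 mm below the top edge, leaves a strap above it.
- bracket_hooks (a point): Midway between the bracket's two hooks, on the plate's rear face, 48 mm above the underside, at the lower side of the hooks' shanks. Hooks at y = +11 and -11 mm, 6 mm thick, shanks 6 mm high; they reach 12 mm behind the plate and their ends turn down to 33 mm above the underside.
- bracket_arm (a point): Top of the loose bracket's arm at mid length: x = -52 mm, 34 mm above the underside. Good place to grip, across the 20 mm width.
- fitted_bracket: An identical bracket, already locked on the other upright, fixed. Same origin and axes.
- board: Shelf board: pine offcut 370 mm long (y), 62 mm wide (x), 15 mm thick (z), about 0.25 kg, lying flat on the bench. Origin: centre of its underside.
- shelf_place (a point): Where the board's origin is to lie: midway between the two brackets, level with the arms' tops (128 mm above the bench), midway between plates and tip stops (95 mm apart). Axes as the stand's; the board's length goes along y. Mind the fixed timber post right of the stand when swinging the board: 0.4 m high, x 0.636 to 0.694, y -0.095 to -0.031 m from the robot's base.
- carton: Bystander: the small carton on the stand's base, 26x34x30 mm. Leave it.
- sanding_block: Bystander: the black rubber sanding block on the stand's base, 42x68x26 mm. Leave it.
- iron: Bystander: the black gas soldering iron near the front edge, 31x166x31 mm. Leave it.
- pot: Bystander: the small glass jar with a white lid, 38 mm across, 46 mm high. Leave it.

How it is judged:
By the outcome, as a careful person would: the job done as asked, in the order asked, and still so for the second after the job is handed in, with the robot touching nothing.
It also fails if it takes over 64 s, if anything falls off the work surface, if the arm or the gripper's body presses on something with over 40 N, if the wrist force passes 120 N, or if a joint passes its speed limit or range.

## Working session

There is one attempt and no reset: what is moved stays moved. The work goes in short steps, Python scripts to look and compute and a tool call to move; the robot and the scene stay as the last step left them, time stands still between calls to the robot, and variables do not carry over. Pictures are saved under pics/ and viewed, at most 10 in all, crops included, and the job is handed in when it is done.

Besides the shell and the picture viewer there is one more tool, called after ">>>" by a JSON object that holds its "fn" and its "kwargs", one argument or row to a line. play_rows: Moves the arm, as the interface text tells. Its arguments: {"type":"object","properties":{"translation":{"type":"array","items":{"type":"array","items":{"type":"number","minimum":-1,"maximum":1}}},"yaw":{"type":"array","items":{"type":"number","minimum":-1,"maximum":1}},"jaw":{"type":"number"},"force":{"type":"number"}},"required":["translation","yaw"]}

```bash
mkdir -p pics; ls; python3 - <<'E'
from rig import bot
import cv2,numpy as np
np.set_printoptions(precision=4,suppress=True)
for n in("scene","top"):
    cv2.imwrite(f"pics/{n}0.png",bot.camera(n)); i=bot.camera_info(n); print(n,i)
s=bot.observe();print(s)
E
```

```text
pics
scene {'mtx': array([[616.3266,   0.    , 315.5262],
       [  0.    , 616.3266, 252.6303],
       [  0.    ,   0.    ,   1.    ]]), 'T': array([[ 0.7724,  0.2833, -0.5685, -0.1722],
       [-0.6349,  0.3713, -0.6776, -0.8084],
       [ 0.0191,  0.8842,  0.4667,  0.704 ],
       [ 0.    ,  0.    ,  0.    ,  1.    ]])}
top {'mtx': array([[542.0198,   0.    , 320.9819],
       [  0.    , 542.0198, 242.4661],
       [  0.    ,   0.    ,   1.    ]]), 'T': array([[-0.0094,  0.9907, -0.1361,  0.345 ],
       [-0.9999, -0.0086,  0.0065,  0.011 ],
       [ 0.0053,  0.1361,  0.9907,  1.3767],
       [ 0.    ,  0.    ,  0.    ,  1.    ]])}
{'t': 0.1, 'joint_positions': array([-1.2515,  0.4179, -0.0103,  1.6141,  0.0047,  1.1107, -0.053 ]), 'joint_velocities': array([-0.0006, -0.0026, -0.0008, -0.0002, -0.0002,  0.0003, -0.0005]), 'tau': array([  0.0018, -86.5839,   0.6806, -43.5643,   0.0192,   0.005 ,
        -0.0001]), 'eef_pos': array([0.2205, 0.5844, 0.1957]), 'tool_rot': array([-3.1405,  0.0001,  2.7808]), 'ft_force': array([-0.5154,  0.5408,  0.6521]), 'torque': array([ 0.0159, -0.0239, -0.0093]), 'gripper_force': 0.0, 'grip_width': 0.08596306211774321}
```

View pics/scene0.png

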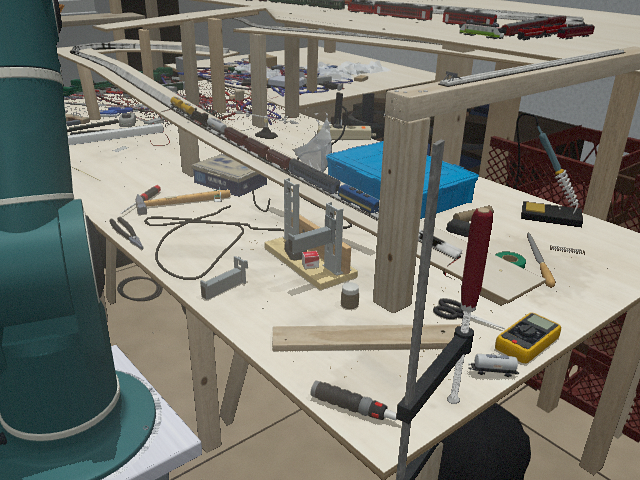

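View pics/top0.png

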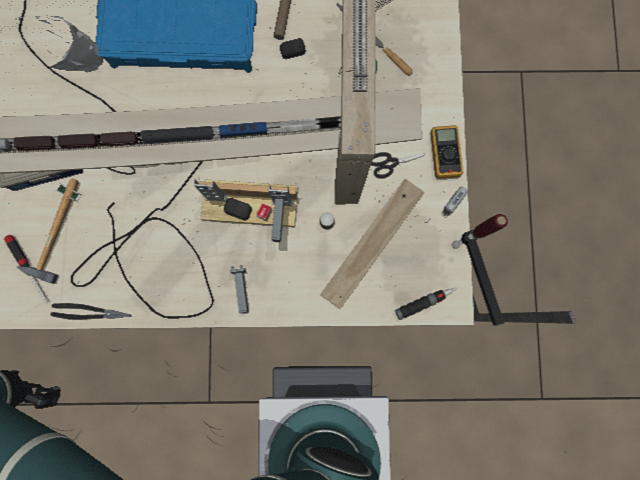

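Top view: the stand is at about (250,205) with its bracket fitted on the right upright, so the left one is empty. The loose bracket is at (240,290) with hooks up. The board runs from (335,300) to (412,187), and the post is at (355,175). I'll zoom in.

```bash
python3 - <<'E'
import cv2
a=cv2.imread("pics/top0.png")[170:320,185:315]; cv2.imwrite("pics/topc.png",cv2.resize(a,None,fx=4,fy=4,interpolation=cv2.INTER_CUBIC))
a=cv2.imread("pics/scene0.png")[170:310,195:365]; cv2.imwrite("pics/scenec.png",cv2.resize(a,None,fx=4,fy=4,interpolation=cv2.INTER_CUBIC))
E
```

```text
(no output)
```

View pics/topc.png

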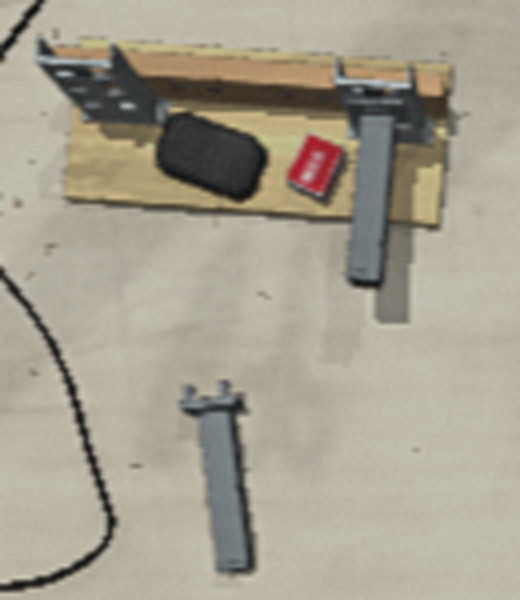

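View pics/scenec.png

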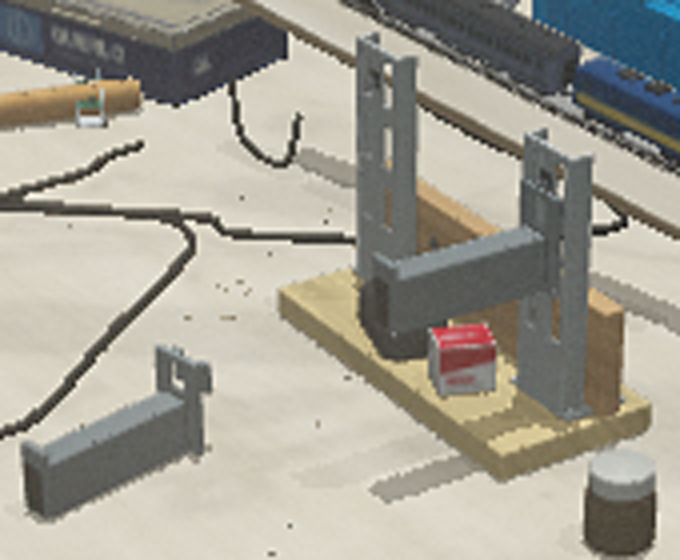

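```bash
cat > h.py <<'E'
import numpy as np, cv2
from rig import bot
np.set_printoptions(precision=4,suppress=True)
I={n:bot.camera_info(n) for n in("scene","top")}
def ray(n,u,v):
    K,T=I[n]["mtx"],I[n]["T"]
    d=np.array([(u-K[0,2])/K[0,0],-(v-K[1,2])/K[1,1],-1]); return T[:3,3],T[:3,:3]@d
def plane(n,u,v,z):
    c,d=ray(n,u,v); return c+d*(z-c[2])/d[2]
def proj(n,p):
    K,T=I[n]["mtx"],I[n]["T"]; q=T[:3,:3].T@(np.asarray(p)-T[:3,3]); return np.array([K[0,2]-K[0,0]*q[0]/q[2],K[1,2]+K[1,1]*q[1]/q[2]])
tc=lambda u,v,z:plane("top",185+u/4,170+v/4,z)
sc=lambda u,v,z:plane("scene",195+u/4,170+v/4,z)
E
python3 - <<'E'
from h import *
for nm,f,u,v,z in [("base FL",tc,66,196,.018),("base FR",tc,440,224,.018),("base RR",tc,452,65,.018),("base FL s",sc,280,292,.018),("base FR s",sc,503,463,.018),("base RR s",sc,650,405,.018),
("upL front L top",tc,45,62,.176),("upL fr R top",tc,115,65,.176),("upL rear L",tc,40,40,.176),("upR fl",tc,343,85,.176),("upR fr",tc,415,88,.176),
("upL s",sc,358,37,.176),("upL s2",sc,395,57,.176),("upL s3",sc,415,58,.176),("upR s",sc,527,140,.176),("upR s2",sc,590,158,.176),
("fit tip top L",tc,349,280,.136),("fit tip R",tc,380,285,.136),("fit root L",tc,362,117,.128),("fit root R",tc,393,117,.128),
("fit tip s L",sc,372,257,.136),("fit tip s R",sc,392,268,.136),
("lo tip L",tc,217,568,.042),("lo tip R",tc,252,566,.042),("lo root L",tc,200,412,.034),("lo root R",tc,234,408,.034),("lo plate top L",tc,181,406,.058),("lo plate R",tc,244,400,.058),
("lo tip s L",sc,24,445,.042),("lo tip s R",sc,46,460,.042),("lo plate s L",sc,157,350,.058),("lo plate s R",sc,200,378,.058)]: print(nm,f(u,v,z))
E
```

```text
base FL [0.5945 0.3053 0.018 ]
base FR [0.5744 0.0677 0.018 ]
base RR [0.6778 0.0597 0.018 ]
base FL s [0.5971 0.3018 0.018 ]
base FR s [0.5749 0.062  0.018 ]
base RR s [0.6817 0.0602 0.018 ]
upL front L top [0.6427 0.2845 0.176 ]
upL fr R top [0.6406 0.2449 0.176 ]
upL rear L [0.6555 0.2877 0.176 ]
upR fl [0.628  0.1158 0.176 ]
upR fr [0.6259 0.075  0.176 ]
upL s [0.6487 0.2899 0.176 ]
upL s2 [0.6466 0.2515 0.176 ]
upL s3 [0.655  0.2433 0.176 ]
upR s [0.6297 0.1132 0.176 ]
upR s2 [0.6409 0.0749 0.176 ]
fit tip top L [0.5221 0.1154 0.136 ]
fit tip R [0.5191 0.0975 0.136 ]
fit root L [0.62   0.1087 0.128 ]
fit root R [0.6198 0.0905 0.128 ]
fit tip s L [0.5262 0.1147 0.136 ]
fit tip s R [0.5266 0.0982 0.136 ]
lo tip L [0.3588 0.2033 0.042 ]
lo tip R [0.3598 0.182  0.042 ]
lo root L [0.4549 0.2161 0.034 ]
lo root R [0.4572 0.195  0.034 ]
lo plate top L [0.4567 0.224  0.058 ]
lo plate R [0.46   0.1857 0.058 ]
lo tip s L [0.361  0.1993 0.042 ]
lo tip s R [0.3622 0.179  0.042 ]
lo plate s L [0.4578 0.2204 0.058 ]
lo plate s R [0.4588 0.1795 0.058 ]
```

Stand yaw is about -0.087 with home near (.642,.265,.094). The loose bracket's yaw is about 0.125, with its origin near (.4647,.2041). These agree between views and with the given sizes. Next I'll measure the board and write the move helper.

```bash
cat >> h.py <<'E'
def to(x,y,z,yaw,frm=None):
    "tool-axis numbers from the commanded (or measured) pose to a world TCP pose, tool down"
    if frm is None:
        s=bot.observe(); frm=(*s["eef_pos"],s["tool_rot"][2])
    d=np.array([x,y,z])-frm[:3]; w=frm[3]
    t=np.array([d@[np.cos(w),np.sin(w),0],d@[np.sin(w),-np.cos(w),0],-d[2]])/.4
    dy=-(yaw-w+np.pi)%(2*np.pi)
    dy=((-(yaw-w))+np.pi)%(2*np.pi)-np.pi
    print("from",np.round(frm,4),"trans",t.round(4),"yaw",round(dy/(np.pi/3),4))
E
python3 - <<'E'
from h import *
to(.4092,.1971,.15,.125+np.pi)
im=cv2.imread("pics/top0.png"); hsv=cv2.cvtColor(im,cv2.COLOR_BGR2HSV)
roi=np.zeros(im.shape[:2],np.uint8); roi[172:315,312:428]=1
print(hsv[245,372],hsv[245,345],hsv[280,345],hsv[200,405])
f=cv2.absdiff(cv2.GaussianBlur(im,(3,3),0),np.full_like(im,im[280:300,385:395].mean((0,1)).astype(np.uint8)))
m=((hsv[...,1]>45)*roi*255).astype(np.uint8); m=cv2.morphologyEx(m,cv2.MORPH_OPEN,np.ones((5,5)))
c=max(cv2.findContours(m,0,2)[0],key=cv2.contourArea); b=cv2.boxPoints(cv2.minAreaRect(c)); print(cv2.contourArea(c),b)
P=np.array([plane("top",*q,.015) for q in b]);print(P,P.mean(0),np.linalg.norm(np.diff(P,axis=0),axis=1))
for i in range(2):
    d=P[i+1]-P[i];print(np.degrees(np.arctan2(d[1],d[0])))
E
```

```text
from [0.2205 0.5844 0.1957 2.7808] trans [-0.7831 -0.7395  0.1144] yaw -0.4639
[ 16  63 141] [ 22  25 182] [ 19  59 155] [ 19  59 150]
3299.0 [[319.8379 293.973 ]
 [404.2919 177.8486]
 [424.1514 192.2919]
 [339.6973 308.4162]]
[[ 0.4019  0.0061  0.015 ]
 [ 0.6985 -0.2145  0.015 ]
 [ 0.6599 -0.2644  0.015 ]
 [ 0.3656 -0.0431  0.015 ]] [ 0.5315 -0.129   0.015 ] [0.3696 0.0631 0.3683]
-36.649862687050955
-127.63361223718333
```

>>> {"fn": "play_rows", "kwargs": {
  "translation": [
    [-0.783,-0.74,0.114],
    [-0.783,-0.74,0.114],
    [-0.783,-0.74,0.114],
    [-0.783,-0.74,0.114],
    [-0.783,-0.74,0.114],
    [-0.783,-0.74,0.114],
    [-0.783,-0.74,0.114],
    [-0.783,-0.74,0.114]
  ],
  "yaw": [-0.464,-0.464,-0.464,-0.464,-0.464,-0.464,-0.464,-0.464],
  "jaw": 0.3
}}

```text
t: 0.9
eef_pos: [0.3939, 0.2275, 0.1543]
tool_rot: [3.142, 0.0, -3.016]
ft_force: [0.4, 1.4, -1.6]
grip_width: 0.0597
gripper_force: 0.0
```

```bash
python3 -c "
from h import *
to(.4092,.1971,.10,.125+np.pi)"
```

```text
from [ 0.3939  0.2275  0.1543 -3.0164] trans [-0.0286 -0.0802  0.1358] yaw 0.0002
```

>>> {"fn": "play_rows", "kwargs": {
  "translation": [
    [-0.0286,-0.08,0.136],
    [-0.0286,-0.08,0.136],
    [-0.0286,-0.08,0.136],
    [-0.0286,-0.08,0.136]
  ],
  "yaw": [0,0,0,0]
}}

```text
t: 1.3
eef_pos: [0.4087, 0.2002, 0.1007]
tool_rot: [3.141, -0.0, -3.015]
ft_force: [0.0, 0.2, 0.4]
grip_width: 0.0599
gripper_force: 0.0
```

```bash
python3 - <<'E'
from h import *
a=bot.camera("scene"); s=bot.observe(); print(s["eef_pos"],s["tool_rot"],s["joint_velocities"])
p=proj("scene",s["eef_pos"]).astype(int); print(p)
to(.4092,.1971,.003,.125+np.pi)
b=bot.camera("top"); q=proj("top",s["eef_pos"]).astype(int); print(q)
v=lambda m,p:cv2.resize(m[max(p[1]-60,0):p[1]+60,p[0]-50:p[0]+50],(400,480),interpolation=cv2.INTER_CUBIC)
cv2.imwrite("pics/a1.png",np.hstack([v(a,p),v(b,q)]))
E
```

```text
[0.4089 0.2006 0.101 ] [ 3.1409  0.0009 -3.0149] [-0.0046 -0.0079  0.0024  0.0003 -0.0003 -0.0059  0.0033]
[218 249]
from [ 0.4089  0.2006  0.101  -3.0149] trans [ 0.0004 -0.0088  0.2451] yaw 0.0016
[237 290]
```

View pics/a1.png

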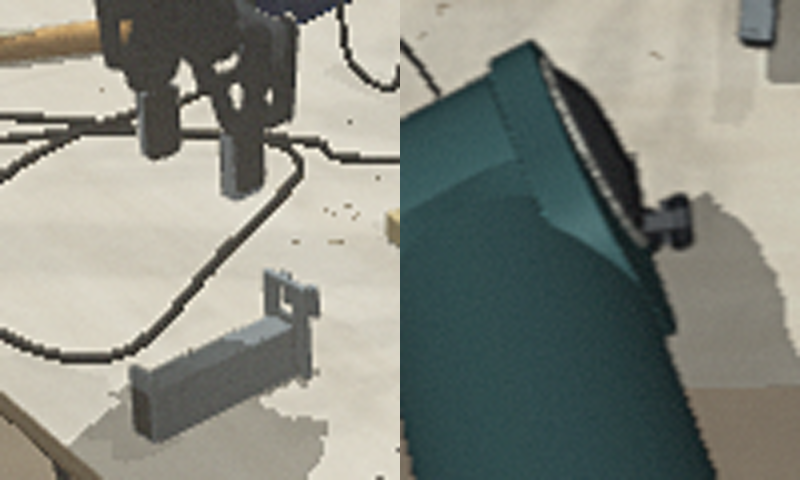

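The scene crop shows both fingertips, at (160,155) and (242,195), straddling the line above the bracket arm, square to it. I'll descend and grip.

>>> {"fn": "play_rows", "kwargs": {
  "translation": [
    [0,-0.0088,0.08],
    [0,-0.0088,0.15],
    [0,-0.0088,0.2],
    [0,-0.0088,0.235],
    [0,-0.0088,0.243],
    [0,-0.0088,0.243]
  ],
  "yaw": [0,0,0,0,0,0]
}}

```text
t: 2.0
eef_pos: [0.4093, 0.1964, 0.0033]
tool_rot: [3.141, 0.0, -3.015]
ft_force: [-0.2, 0.2, -0.1]
grip_width: 0.0596
gripper_force: 0.0
```

>>> {"fn": "play_rows", "kwargs": {
  "translation": [
    [0,0,0],
    [0,0,0],
    [0,0,0],
    [0,0,0],
    [0,0,0],
    [0,0,0],
    [0,0,0]
  ],
  "yaw": [0,0,0,0,0,0,0],
  "jaw": 1,
  "force": 100
}}

```text
t: 2.7
eef_pos: [0.4093, 0.1956, 0.0029]
tool_rot: [-3.142, 0.0, -3.017]
ft_force: [0.1, 0.2, -0.5]
grip_width: 0.0002
gripper_force: 0.0
```

```bash
python3 - <<'E'
from h import *
a=bot.camera("scene"); s=bot.observe(); print(s)
p=proj("scene",s["eef_pos"]).astype(int); print(p)
cv2.imwrite("pics/a2.png",cv2.resize(a[p[1]-80:p[1]+40,p[0]-60:p[0]+60],None,fx=5,fy=5,interpolation=cv2.INTER_CUBIC))
E
```

```text
{'t': 2.75, 'joint_positions': array([-0.6006,  0.427 ,  0.1012,  2.1691, -0.0801,  0.549 ,  1.2559]), 'joint_velocities': array([ 0.0015,  0.0016, -0.0004,  0.0001, -0.0004, -0.0021,  0.0007]), 'tau': array([ -0.0034, -68.6722,   2.5743, -25.2622,   0.0117,   0.003 ,
        -0.0005]), 'eef_pos': array([0.4093, 0.1956, 0.0029]), 'tool_rot': array([-3.1415, -0.0001, -3.0166]), 'ft_force': array([-1.0292, -0.0967,  0.3682]), 'torque': array([ 0.0015, -0.015 ,  0.0606]), 'gripper_force': 0.0, 'grip_width': 0.00017076016891508168}
[222 290]
```

View pics/a2.png

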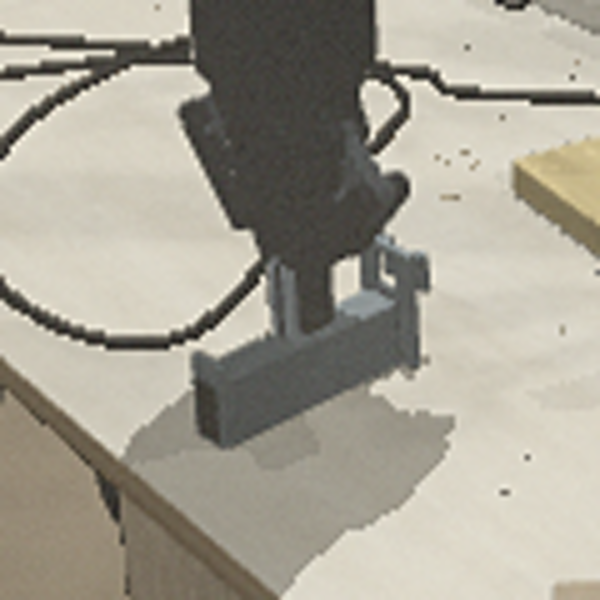

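```bash
python3 - <<'E'
from h import *
f=lambda u,v,z:plane("scene",162+u/5,210+v/5,z)
for n,u,v,z in [("tipL",193,352,.042),("tipR",218,366,.042),("plL",363,240,.058),("plR",428,262,.058),("tip bot R",222,447,0),("tip bot L",198,430,0),("finger bottom vis",312,333,.034)]: print(n,f(u,v,z))
for y in(.1956,.225): print((proj("scene",[.4093,y,.034])-[162,210])*5)
a=cv2.imread("pics/scene0.png"); b=bot.camera("scene"); d=cv2.absdiff(a,b).max(2)
print((d[255:300,200:250:3]>25).astype(int).tolist().__len__()); 
for r in range(250,302,3): print(r,"".join("#" if x>30 else "." for x in d[r,195:255]))
E
```

```text
tipL [0.3621 0.2029 0.042 ]
tipR [0.3645 0.1865 0.042 ]
plL [0.4571 0.218  0.058 ]
plR [0.4685 0.184  0.058 ]
tip bot R [0.3654 0.19   0.    ]
tip bot L [0.3643 0.2081 0.    ]
finger bottom vis [0.4172 0.1982 0.034 ]
[299.4546 340.9683]
[263.5806 314.0338]
45
250 ...........##################....###############............
253 ............###############...################..............
256 .................#######...#################................
259 ..................###...#################...................
262 .....................##############.........................
265 ....................##############..........................
268 ....................##############..........................
271 .....................#############..........................
274 .....................#################......................
277 ....................###########.............................
280 ......##.....##########.##..................................
283 ..........#########.........................................
286 .....#......................................................
289 ...###..............................########................
292 ######........................###################.###.......
295 #######.................##################################..
298 ######...........########################################...
301 ########################################################....
```

The bracket has not moved. The shut fingertips sit at crop (305,333), just on top of the arm at z of about .036, although the reported TCP z is .003. The fingers therefore closed above the arm, and the real tips are about 33 mm higher than reported. I'll reopen and go lower, watching the force.

>>> {"fn": "play_rows", "kwargs": {
  "translation": [
    [0,0,-0.02],
    [0,0,-0.02],
    [0,0,-0.02],
    [0,0,-0.02],
    [0,0,-0.02]
  ],
  "yaw": [0,0,0,0,0],
  "jaw": 0.3
}}

```text
t: 3.3
eef_pos: [0.4092, 0.1956, 0.0108]
tool_rot: [-3.141, -0.0, -3.017]
ft_force: [-1.0, -0.1, 0.8]
grip_width: 0.0598
gripper_force: 0.0
```

>>> {"fn": "play_rows", "kwargs": {
  "translation": [
    [0,0.003,0.02],
    [0,0.003,0.04],
    [0,0.003,0.055],
    [0,0.003,0.06],
    [0,0.003,0.06]
  ],
  "yaw": [0,0,0,0,0]
}}

```text
t: 3.8
eef_pos: [0.4089, 0.1966, -0.0136]
tool_rot: [-3.141, -0.001, -3.017]
ft_force: [0.3, -0.4, 1.0]
grip_width: 0.0599
gripper_force: 0.0
```

>>> {"fn": "play_rows", "kwargs": {
  "translation": [
    [0,0,0.015],
    [0,0,0.03],
    [0,0,0.04],
    [0,0,0.04]
  ],
  "yaw": [0,0,0,0]
}}

```text
t: 4.2
eef_pos: [0.4088, 0.1966, -0.0297]
tool_rot: [-3.141, -0.001, -3.017]
ft_force: [-0.4, 0.0, -0.0]
grip_width: 0.0596
gripper_force: 0.0
```

>>> {"fn": "play_rows", "kwargs": {
  "translation": [
    [0,0,0],
    [0,0,0],
    [0,0,0],
    [0,0,0],
    [0,0,0],
    [0,0,0],
    [0,0,0]
  ],
  "yaw": [0,0,0,0,0,0,0],
  "jaw": 1,
  "force": 40
}}

```text
t: 4.9
eef_pos: [0.4094, 0.1971, -0.0288]
tool_rot: [3.141, 0.001, -3.016]
ft_force: [-0.9, 0.8, 5.9]
grip_width: 0.0192
gripper_force: 39.6
```

Gripped at 19 mm. The tips touch the bench at a reported z of -.029, so bracket z is about the reported z plus .029. I'll lift with a firmer grip.

>>> {"fn": "play_rows", "kwargs": {
  "translation": [
    [0,0,0],
    [0,0,0],
    [0,0,-0.05],
    [0,0,-0.15],
    [0,0,-0.25],
    [0,0,-0.325],
    [0,0,-0.325],
    [0,0,-0.325]
  ],
  "yaw": [0,0,0,0,0,0,0,0],
  "force": 110
}}

```text
t: 5.7
eef_pos: [0.4091, 0.1969, 0.101]
tool_rot: [3.141, 0.001, -3.016]
ft_force: [-0.4, -1.0, -2.5]
grip_width: 0.0182
gripper_force: 107.7
```

```bash
python3 -c "
from h import *
to(.5414,.2738,.101,-.087+np.pi)"
```

```text
from [ 0.4091  0.1969  0.101  -3.0164] trans [-0.3521  0.1495  0.    ] yaw 0.2026
```

>>> {"fn": "play_rows", "kwargs": {
  "translation": [
    [-0.088,0.037,0],
    [-0.176,0.075,0],
    [-0.264,0.112,0],
    [-0.33,0.14,0],
    [-0.352,0.1495,0],
    [-0.352,0.1495,0],
    [-0.352,0.1495,0]
  ],
  "yaw": [0.05,0.1,0.15,0.19,0.2026,0.2026,0.2026]
}}

```text
t: 6.4
eef_pos: [0.5402, 0.2729, 0.0996]
tool_rot: [-3.14, -0.002, 3.055]
ft_force: [0.0, -1.1, -2.2]
grip_width: 0.0182
gripper_force: 107.7
```

```bash
python3 - <<'E'
from h import *
a=bot.camera("scene"); b=bot.camera("top"); s=bot.observe(); print(s["eef_pos"],s["tool_rot"],s["grip_width"])
ps=proj("scene",[.60,.27,.15]).astype(int); pt=proj("top",[.58,.25,.15]).astype(int); print(ps,pt)
v=lambda m,p:cv2.resize(m[p[1]-50:p[1]+50,p[0]-40:p[0]+40],(400,500),interpolation=cv2.INTER_CUBIC)
cv2.imwrite("pics/a3.png",np.hstack([v(a,ps),v(b,pt)]))
E
```

```text
[0.5405 0.2731 0.1005] [-3.1409 -0.0009  3.0548] 0.01808796696106923
[272 196] [213 214]
```

View pics/a3.png

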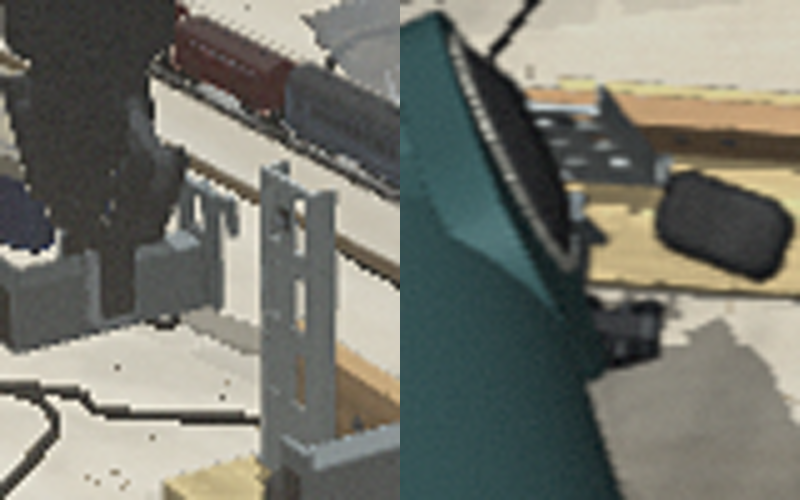

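Left crop: bracket held level, its plate at about (222,250), hooks at (235,230), facing the empty upright (slots near (280,205) and (298,200)). I'll mark the predicted points to check the estimate.

```bash
python3 - <<'E'
from h import *
a=bot.camera("scene"); s=bot.observe()
def fr(o,w): 
    R=np.array([[np.cos(w),-np.sin(w),0],[np.sin(w),np.cos(w),0],[0,0,1]]); return lambda p:R@np.array(p)+o
S=8; o=np.array([264-2,158]); im=cv2.resize(a[158:230,262-2:340],None,fx=S,fy=S,interpolation=cv2.INTER_CUBIC); o=np.array([260,158])
H=fr(np.array([.642,.265,0]),-.087)
e=s["eef_pos"]; w=s["tool_rot"][2]-np.pi; B=fr(np.array([e[0],e[1],e[2]+.029])+.056*np.array([np.cos(w),np.sin(w),0]),w)
def m(p,c):
    q=((proj("scene",p)-o+.5)*S).astype(int); cv2.circle(im,tuple(map(int,q)),3,c,1); return q
for p in [(0,22,.176),(0,-22,.176),(0,22,.018),(0,-22,.018),(-.004,0,.153)]: m(H([p[0],p[1]/1e3 if p[1] else 0,p[2]]),(0,0,255))
for y in(11,-11):
    for dy in(-5.25,5.25):
        for z in(.142,.170): m(H([0,(y+dy)/1e3,z]),(0,255,255))
for y in(17,-17):
    for z in(0,.058): m(B([-.005,y/1e3,z]),(0,255,0)); m(B([0,y/1e3,z]),(255,0,0))
for y in(11,-11): m(B([.012,y/1e3,.033]),(255,0,255))
cv2.imwrite("pics/a4.png",im); print(im.shape)
E
```

```text
(576, 640, 3)
```

View pics/a4.png

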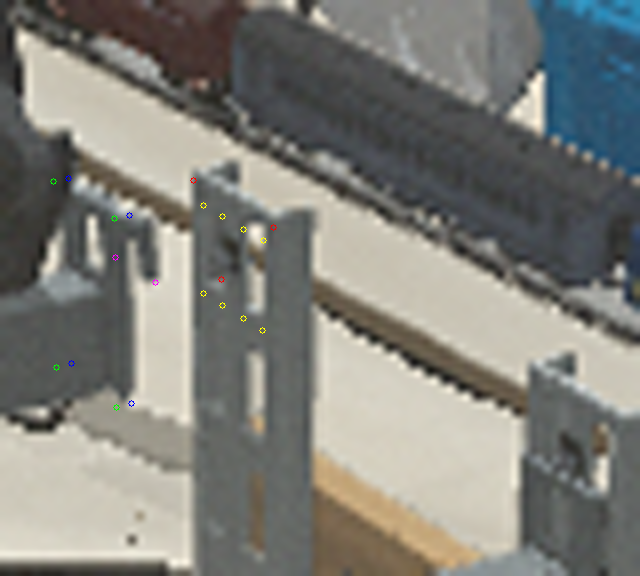

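Predicted points agree within about 1 mm: the right slot at (243–263, 229–330) lies on the seen slot, and the hook end at (155,282) on the seen hook. I'll go down to 18 mm above home, then forward.

>>> {"fn": "play_rows", "kwargs": {
  "translation": [
    [0,0.002,0.02],
    [0,0.002,0.044],
    [-0.02,0.002,0.044],
    [-0.045,0.002,0.044],
    [-0.065,0.002,0.044],
    [-0.075,0.002,0.044],
    [-0.08,0.002,0.044],
    [-0.08,0.002,0.044]
  ],
  "yaw": [0,0,0,0,0,0,0,0]
}}

```text
t: 7.35
eef_pos: [0.5735, 0.2717, 0.0833]
tool_rot: [-3.142, 0.0, 3.054]
ft_force: [0.2, 0.1, -2.5]
grip_width: 0.0182
gripper_force: 108.0
```

>>> {"fn": "play_rows", "kwargs": {
  "translation": [
    [-0.008,0,0],
    [-0.016,0,0],
    [-0.023,0,0],
    [-0.029,0,0],
    [-0.033,0,0],
    [-0.035,0,0],
    [-0.035,0,0]
  ],
  "yaw": [0,0,0,0,0,0,0]
}}

```text
t: 8.05
eef_pos: [0.5871, 0.2722, 0.0835]
tool_rot: [3.14, 0.0, 3.056]
ft_force: [0.5, 7.9, -3.6]
grip_width: 0.0182
gripper_force: 108.2
```

>>> {"fn": "play_rows", "kwargs": {
  "translation": [
    [0,0.004,0],
    [0,0.004,0],
    [-0.003,0.004,0],
    [-0.006,0.004,0],
    [-0.006,0.004,0]
  ],
  "yaw": [0,0,0,0,0]
}}

```text
t: 8.55
eef_pos: [0.5874, 0.2725, 0.0826]
tool_rot: [-3.141, -0.005, 3.056]
ft_force: [-16.5, 2.3, 2.3]
grip_width: 0.0182
gripper_force: 108.7
```

Hooks are in and the plate meets the face. I'll ease off a little and press down.

>>> {"fn": "play_rows", "kwargs": {
  "translation": [
    [0.003,0.001,0.005],
    [0.003,0.001,0.012],
    [0.003,0.001,0.018],
    [0.003,0.001,0.022],
    [0.003,0.001,0.022]
  ],
  "yaw": [0,0,0,0,0]
}}

```text
t: 9.05
eef_pos: [0.5874, 0.2725, 0.0741]
tool_rot: [-3.141, -0.002, 3.055]
ft_force: [-7.0, 3.0, -1.0]
grip_width: 0.0183
gripper_force: 108.5
```

>>> {"fn": "play_rows", "kwargs": {
  "translation": [
    [0,0,0.006],
    [0,0,0.012],
    [0,0,0.018],
    [0,0,0.02],
    [0,0,0.02]
  ],
  "yaw": [0,0,0,0,0]
}}

```text
t: 9.55
eef_pos: [0.5875, 0.2725, 0.0659]
tool_rot: [-3.141, -0.002, 3.055]
ft_force: [-6.0, 2.4, -3.2]
grip_width: 0.0185
gripper_force: 108.3
```

>>> {"fn": "play_rows", "kwargs": {
  "translation": [
    [0,0,0.003],
    [0,0,0.006],
    [0,0,0.008],
    [0,0,0.008]
  ],
  "yaw": [0,0,0,0]
}}

```text
t: 9.95
eef_pos: [0.5874, 0.2729, 0.0645]
tool_rot: [3.141, -0.002, 3.055]
ft_force: [-20.8, -2.6, 22.3]
grip_width: 0.0183
gripper_force: 112.1
```

Bottomed at home height. I'll test the catch with a gentle upward pull.

>>> {"fn": "play_rows", "kwargs": {
  "translation": [
    [0.001,0,0.002],
    [0.001,0,0.002],
    [0.001,0,-0.004],
    [0.001,0,-0.008],
    [0.001,0,-0.011],
    [0.001,0,-0.011]
  ],
  "yaw": [0,0,0,0,0,0]
}}

```text
t: 10.55
eef_pos: [0.5872, 0.2724, 0.0669]
tool_rot: [-3.141, -0.002, 3.055]
ft_force: [-4.0, 3.1, -10.9]
grip_width: 0.0182
gripper_force: 107.8
```

>>> {"fn": "play_rows", "kwargs": {
  "translation": [
    [0,0,-0.003],
    [0,0,-0.005],
    [0,0,-0.005],
    [0,0,-0.005]
  ],
  "yaw": [0,0,0,0]
}}

```text
t: 10.95
eef_pos: [0.5867, 0.2723, 0.0684]
tool_rot: [-3.14, -0.003, 3.055]
ft_force: [-6.6, 3.0, -15.8]
grip_width: 0.0184
gripper_force: 108.6
```

Resistance grows, so the catch holds. I'll go back down, press once more, let go and look.

>>> {"fn": "play_rows", "kwargs": {
  "translation": [
    [0,0,0.005],
    [0,0,0.01],
    [0,0,0.015],
    [0,0,0.017],
    [0,0,0.017]
  ],
  "yaw": [0,0,0,0,0]
}}

```text
t: 11.45
eef_pos: [0.5876, 0.273, 0.0645]
tool_rot: [3.141, -0.001, 3.055]
ft_force: [-21.6, -0.6, 20.9]
grip_width: 0.0184
gripper_force: 114.5
```

>>> {"fn": "play_rows", "kwargs": {
  "translation": [
    [0,0,-0.003],
    [0,0,-0.003],
    [0,0,-0.003],
    [0,0,-0.003],
    [0,0,-0.003]
  ],
  "yaw": [0,0,0,0,0],
  "jaw": 0.5
}}

```text
t: 11.95
eef_pos: [0.5885, 0.2723, 0.0641]
tool_rot: [-3.141, 0.0, 3.054]
ft_force: [-0.3, -0.1, -0.7]
grip_width: 0.0427
gripper_force: 0.0
```

>>> {"fn": "play_rows", "kwargs": {
  "translation": [
    [0.02,0,-0.03],
    [0.04,0,-0.1],
    [0.06,0,-0.2],
    [0.08,0,-0.3],
    [0.1,0,-0.4],
    [0.1,-0.1,-0.45],
    [0.1,-0.2,-0.45],
    [0.1,-0.3,-0.45]
  ],
  "yaw": [0,0,0,0,0,0,0,0]
}}

```text
t: 12.75
eef_pos: [0.5374, 0.1553, 0.2457]
tool_rot: [3.14, 0.002, 3.055]
ft_force: [1.3, -1.4, -0.2]
grip_width: 0.0425
gripper_force: 0.0
```

```bash
python3 - <<'E'
from h import *
a=bot.camera("scene"); b=bot.camera("top")
ps=proj("scene",[.60,.265,.13]).astype(int); pt=proj("top",[.58,.2,.13]).astype(int); print(ps,pt)
v=lambda m,p:cv2.resize(m[p[1]-50:p[1]+50,p[0]-40:p[0]+40],(400,500),interpolation=cv2.INTER_CUBIC)
cv2.imwrite("pics/a5.png",np.hstack([cv2.resize(a[155:230,250:350],(800,600),interpolation=cv2.INTER_CUBIC)]));cv2.imwrite("pics/top5.png",b)
E
```

```text
[274 205] [236 216]
```

View pics/a5.png

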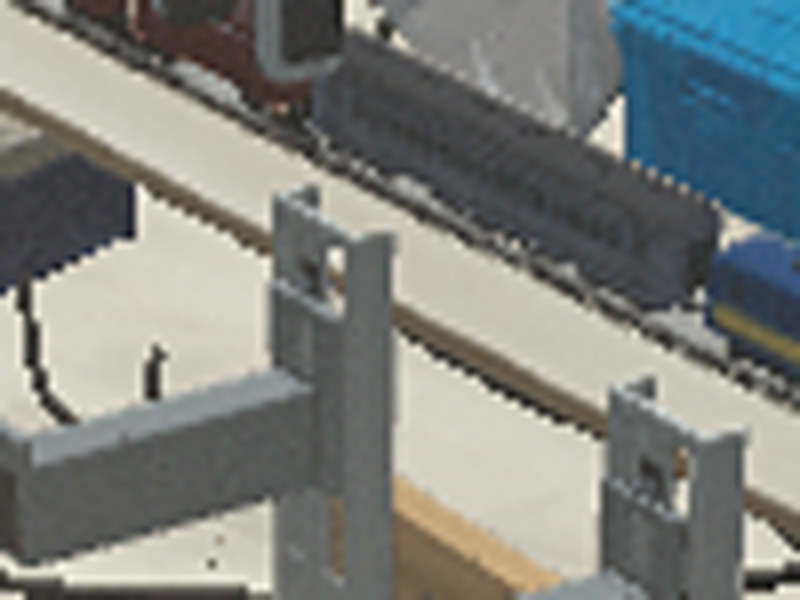

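The bracket is home. Its plate top is at (275,280), level with the fitted one, and the dark catch nose is out above the plate at (312,262), as on the other upright at (652,468). Now the board.

```bash
python3 -c "
from h import *
to(.5315,-.129,.12,2.499)"
```

```text
from [0.5377 0.1509 0.2456 3.0482] trans [-0.0497 -0.6982  0.314 ] yaw 0.5244
```

>>> {"fn": "play_rows", "kwargs": {
  "translation": [
    [-0.006,-0.09,0],
    [-0.012,-0.18,0],
    [-0.02,-0.28,0.03],
    [-0.028,-0.39,0.08],
    [-0.036,-0.5,0.16],
    [-0.044,-0.61,0.24],
    [-0.05,-0.698,0.3],
    [-0.05,-0.698,0.314]
  ],
  "yaw": [0.07,0.14,0.21,0.28,0.35,0.42,0.5,0.5244],
  "jaw": 0
}}

```text
t: 13.65
eef_pos: [0.5313, -0.1284, 0.1167]
tool_rot: [-3.139, -0.001, 2.496]
ft_force: [0.2, 1.1, 0.2]
grip_width: 0.0856
gripper_force: 0.0
```

>>> {"fn": "play_rows", "kwargs": {
  "translation": [
    [0,0,0],
    [0,0,0],
    [0,0,0]
  ],
  "yaw": [0,0,0]
}}

```text
t: 13.95
eef_pos: [0.5344, -0.1222, 0.1196]
tool_rot: [3.14, 0.001, 2.508]
ft_force: [-0.1, -1.0, 0.7]
grip_width: 0.0854
gripper_force: 0.0
```

```bash
python3 -c "
from h import *
to(.5315,-.129,-.02,2.499)"
```

```text
from [ 0.5344 -0.1222  0.1196  2.5081] trans [-0.0044 -0.018   0.349 ] yaw 0.0087
```

>>> {"fn": "play_rows", "kwargs": {
  "translation": [
    [-0.0044,-0.018,0.08],
    [-0.0044,-0.018,0.17],
    [-0.0044,-0.018,0.26],
    [-0.0044,-0.018,0.33],
    [-0.0044,-0.018,0.365],
    [-0.0044,-0.018,0.381],
    [-0.0044,-0.018,0.381]
  ],
  "yaw": [0.009,0.009,0.009,0.009,0.009,0.009,0.009]
}}

```text
t: 14.65
eef_pos: [0.5312, -0.1301, -0.0334]
tool_rot: [3.141, 0.0, 2.497]
ft_force: [0.8, -0.7, -0.7]
grip_width: 0.0854
gripper_force: 0.0
```

>>> {"fn": "play_rows", "kwargs": {
  "translation": [
    [0,0,0],
    [0,0,0],
    [0,0,0],
    [0,0,0],
    [0,0,0]
  ],
  "yaw": [0,0,0,0,0],
  "jaw": 1,
  "force": 50
}}

```text
t: 15.15
eef_pos: [0.5318, -0.1303, -0.0323]
tool_rot: [3.14, 0.002, 2.496]
ft_force: [-3.1, 1.4, 13.2]
grip_width: 0.0605
gripper_force: 51.1
```

Board gripped at 60.5 mm. Lifting, then turning.

>>> {"fn": "play_rows", "kwargs": {
  "translation": [
    [0,0,0],
    [0,0,-0.02],
    [0,0,-0.08],
    [0,0,-0.16],
    [0,0,-0.25],
    [0,0,-0.34],
    [0,0,-0.43],
    [0,0,-0.5]
  ],
  "yaw": [0,0,0,0,0,0,0,0],
  "force": 90
}}

```text
t: 15.95
eef_pos: [0.5309, -0.1305, 0.1691]
tool_rot: [3.14, 0.002, 2.496]
ft_force: [0.7, -0.2, -2.7]
grip_width: 0.0589
gripper_force: 97.6
```

>>> {"fn": "play_rows", "kwargs": {
  "translation": [
    [0,0,0],
    [0,0,0]
  ],
  "yaw": [0,0]
}}

```text
t: 16.15
eef_pos: [0.5308, -0.1302, 0.1668]
tool_rot: [3.141, 0.001, 2.496]
ft_force: [-0.4, -0.3, -3.4]
grip_width: 0.0588
gripper_force: 97.6
```

```bash
python3 -c "
from h import *
to(.50,-.12,.168,1.484); to(.52,.184,.168,1.484,(.50,-.12,.168,1.484));to(.582,.184,.168,1.484,(.50,-.12,.168,1.484))"
```

```text
from [ 0.5308 -0.1302  0.1668  2.4962] trans [ 0.0768 -0.026  -0.0031] yaw 0.9665
from [ 0.5   -0.12   0.168  1.484] trans [ 0.7615 -0.0161 -0.    ] yaw 0.0
from [ 0.5   -0.12   0.168  1.484] trans [ 0.7749  0.1383 -0.    ] yaw 0.0
```

>>> {"fn": "play_rows", "kwargs": {
  "translation": [
    [0.012,-0.004,0],
    [0.024,-0.008,0],
    [0.036,-0.012,0],
    [0.048,-0.016,0],
    [0.06,-0.02,0],
    [0.072,-0.024,0],
    [0.077,-0.026,0],
    [0.077,-0.026,0]
  ],
  "yaw": [0.13,0.26,0.39,0.52,0.65,0.78,0.91,0.966]
}}

```text
t: 16.95
eef_pos: [0.4989, -0.1199, 0.1651]
tool_rot: [-3.14, 0.0, 1.479]
ft_force: [-0.6, 1.1, -2.2]
grip_width: 0.0586
gripper_force: 97.5
```

>>> {"fn": "play_rows", "kwargs": {
  "translation": [
    [0,0,0],
    [0,0,0]
  ],
  "yaw": [0,0]
}}

```text
t: 17.15
eef_pos: [0.4995, -0.12, 0.1655]
tool_rot: [-3.14, 0.0, 1.487]
ft_force: [0.0, 0.2, -2.4]
grip_width: 0.0589
gripper_force: 97.5
```

```bash
python3 -c "
from h import *
to(.51,.17,.168,1.484)"
```

```text
from [ 0.4995 -0.12    0.1655  1.4866] trans [ 0.7247 -0.0348 -0.0062] yaw 0.0025
```

>>> {"fn": "play_rows", "kwargs": {
  "translation": [
    [0.08,-0.004,-0.006],
    [0.18,-0.009,-0.006],
    [0.29,-0.014,-0.006],
    [0.4,-0.019,-0.006],
    [0.51,-0.025,-0.006],
    [0.61,-0.03,-0.006],
    [0.69,-0.034,-0.006],
    [0.725,-0.035,-0.006]
  ],
  "yaw": [0,0,0,0,0,0,0,0]
}}

```text
t: 17.95
eef_pos: [0.5104, 0.1732, 0.168]
tool_rot: [-3.141, -0.0, 1.49]
ft_force: [-0.2, -0.2, -1.7]
grip_width: 0.0587
gripper_force: 97.5
```

>>> {"fn": "play_rows", "kwargs": {
  "translation": [
    [0,0,0],
    [0,0,0],
    [0,0,0]
  ],
  "yaw": [0,0,0]
}}

```text
t: 18.25
eef_pos: [0.5111, 0.1685, 0.1685]
tool_rot: [-3.142, 0.0, 1.483]
ft_force: [-0.1, 0.4, -2.0]
grip_width: 0.0588
gripper_force: 97.5
```

```bash
python3 -c "
from h import *
to(.582,.184,.13,1.484);to(.582,.184,.098,1.484)"
```

```text
from [0.5111 0.1685 0.1685 1.483 ] trans [0.054  0.1732 0.0962] yaw -0.0009
from [0.5111 0.1685 0.1685 1.483 ] trans [0.054  0.1732 0.1762] yaw -0.0009
```

>>> {"fn": "play_rows", "kwargs": {
  "translation": [
    [0.01,0.05,0],
    [0.025,0.1,0],
    [0.045,0.15,0],
    [0.054,0.173,0.02],
    [0.054,0.173,0.06],
    [0.054,0.173,0.1],
    [0.054,0.173,0.13],
    [0.054,0.173,0.15]
  ],
  "yaw": [0,0,0,0,0,0,0,0]
}}

```text
t: 19.05
eef_pos: [0.5807, 0.1852, 0.1069]
tool_rot: [-3.14, 0.001, 1.484]
ft_force: [-0.3, 0.0, -1.7]
grip_width: 0.0586
gripper_force: 97.5
```

```bash
python3 - <<'E'
from h import *
a=bot.camera("scene"); s=bot.observe(); print(s["eef_pos"],s["ft_force"],s["tool_rot"])
cv2.imwrite("pics/a6.png",cv2.resize(a[160:300,230:420],None,fx=4,fy=4,interpolation=cv2.INTER_CUBIC))
E
```

```text
[0.5805 0.1852 0.1062] [-0.7984 -0.1039 -3.5954] [-3.1395  0.0012  1.4844]
```

View pics/a6.png

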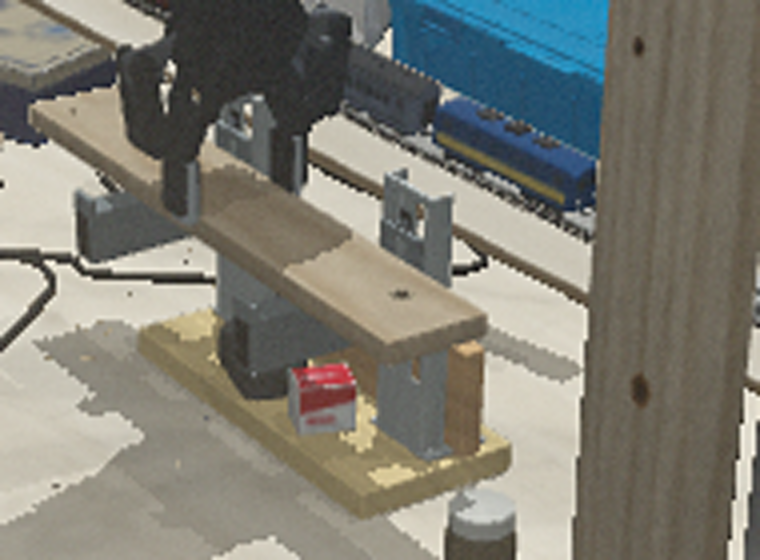

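The board hangs level just above both brackets, between plates and tip stops, with its ends at about (35,110) and (485,335). Lowering to contact.

>>> {"fn": "play_rows", "kwargs": {
  "translation": [
    [0,0,0.008],
    [0,0,0.016],
    [0,0,0.02],
    [0,0,0.024],
    [0,0,0.024]
  ],
  "yaw": [0,0,0,0,0]
}}

```text
t: 19.6
eef_pos: [0.5818, 0.1856, 0.0989]
tool_rot: [3.142, 0.0, 1.484]
ft_force: [0.1, -0.1, -1.9]
grip_width: 0.0585
gripper_force: 97.5
```

>>> {"fn": "play_rows", "kwargs": {
  "translation": [
    [0,0,0.002],
    [0,0,0.004],
    [0,0,0.004]
  ],
  "yaw": [0,0,0]
}}

```text
t: 19.9
eef_pos: [0.5817, 0.1856, 0.0972]
tool_rot: [-3.142, 0.0, 1.484]
ft_force: [-0.1, 0.6, -2.3]
grip_width: 0.0584
gripper_force: 97.5
```

>>> {"fn": "play_rows", "kwargs": {
  "translation": [
    [0,0,0.002],
    [0,0,0.004],
    [0,0,0.005],
    [0,0,0.005]
  ],
  "yaw": [0,0,0,0]
}}

```text
t: 20.3
eef_pos: [0.5819, 0.1857, 0.096]
tool_rot: [3.141, -0.0, 1.484]
ft_force: [-4.7, -0.9, 9.6]
grip_width: 0.0587
gripper_force: 98.9
```

Contact at the expected height. Releasing and lifting clear.

>>> {"fn": "play_rows", "kwargs": {
  "translation": [
    [0,0,0],
    [0,0,0],
    [0,0,0],
    [0,0,0],
    [0,0,0],
    [0,0,0]
  ],
  "yaw": [0,0,0,0,0,0],
  "jaw": 0
}}

```text
t: 20.9
eef_pos: [0.5818, 0.1855, 0.0952]
tool_rot: [-3.142, 0.0, 1.484]
ft_force: [-0.4, 0.1, 0.3]
grip_width: 0.0854
gripper_force: 0.0
```

>>> {"fn": "play_rows", "kwargs": {
  "translation": [
    [0,0,-0.01],
    [0,0,-0.03],
    [0,0,-0.07],
    [0,0,-0.14],
    [0,0,-0.24],
    [0,0,-0.34],
    [0,0,-0.4],
    [0,0,-0.4]
  ],
  "yaw": [0,0,0,0,0,0,0,0]
}}

```text
t: 21.7
eef_pos: [0.5833, 0.1857, 0.2603]
tool_rot: [3.136, -0.003, 1.484]
ft_force: [1.5, -0.2, 0.0]
grip_width: 0.0856
gripper_force: 0.0
```

>>> {"fn": "play_rows", "kwargs": {
  "translation": [
    [0.08,-0.1,-0.05],
    [0.16,-0.2,-0.05],
    [0.24,-0.3,-0.05],
    [0.32,-0.4,-0.05],
    [0.4,-0.5,-0.05],
    [0.45,-0.55,-0.05],
    [0.45,-0.55,-0.05]
  ],
  "yaw": [0,0,0,0,0,0,0]
}}

```text
t: 22.4
eef_pos: [0.374, 0.3878, 0.2756]
tool_rot: [-3.141, -0.001, 1.492]
ft_force: [0.0, -0.9, -1.1]
grip_width: 0.0852
gripper_force: 0.0
```

```bash
python3 - <<'E'
from h import *
o=np.array([.6347,.1798]);w=-.087
for n,z in(("top",.143),("scene",.143)):
    im=bot.camera(n); cv2.imwrite(f"pics/end_{n}.png",im); hsv=cv2.cvtColor(im,cv2.COLOR_BGR2HSV)
    pr=cv2.convexHull(np.array([proj(n,[o[0]+x*np.cos(w)-y*np.sin(w),o[1]+x*np.sin(w)+y*np.cos(w),z]) for x in(-.11,0.0) for y in(-.24,.24)],np.float32)).astype(int)
    roi=np.zeros(im.shape[:2],np.uint8); cv2.fillPoly(roi,[pr],255)
    m=cv2.inRange(hsv,(10,40,60),(25,95,230))&roi; m=cv2.morphologyEx(m,cv2.MORPH_OPEN,np.ones((3,3)))
    c=max(cv2.findContours(m,0,2)[0],key=cv2.contourArea); b=cv2.boxPoints(cv2.minAreaRect(c)) if n=="top" else cv2.approxPolyDP(cv2.convexHull(c),4,True)[:,0]
    P=np.array([plane(n,*q,z) for q in b])[:,:2]-o; R=np.array([[np.cos(w),-np.sin(w)],[np.sin(w),np.cos(w)]])
    print(n,cv2.contourArea(c),"\n",P@R*1e3,(P@R).mean(0)*1e3)
print(bot.observe()["eef_pos"])
E
```

```text
top 4441.5 
 [[ -89.831   182.8041]
 [   1.7911  187.0685]
 [   3.7323 -185.9447]
 [ -87.7845 -186.5152]] [-43.023   -0.6468]
scene 2466.5 
 [[ -86.1306  175.9876]
 [ -25.4681  176.3622]
 [ -20.2949 -179.5401]
 [ -34.7196 -201.7805]
 [ -87.396  -203.5444]
 [-109.2162 -169.8588]] [-60.5376 -67.0623]
[0.3777 0.3842 0.2757]
```

The board lies flat: front edge about 12 mm inside the tip stops, rear edge about 18 mm from the plates, length centred within 1 mm.

```bash
python3 -c "
from rig import bot
print(bot.hand_in())"
```

```text
the job is handed in; nothing more can be done
None
```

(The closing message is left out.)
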